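Seat the weekly tray on the drive pin of a pill dispenser

ROBOT

A 6-joint arm with a two-finger parallel gripper is mounted at the origin on the work surface. World frame = base frame: x ahead of the robot, y to its left, z up, the work surface at z = 0. Lengths are in m, angles in rad, forces in N, time in s.
With the tool pointing down it reaches from about 0.3 to 0.775 m from the base axis. Payload 14.6 kg.
Tool frame: the origin (TCP) lies at the very end of the fingers, on their centre line; the grasp point (between the pads) lies 19 mm behind it; z points along the fingers, y is the line along which they close (so a half turn about z gives the same grasp; the last joint's range is limited). The gripper opens to 94 mm and grips with 3 to 60 N. Pads are 16 mm wide; open, the fingers measure 119 mm over their backs; the gripper's body (75 mm by 177 mm) begins 78 mm behind the grasp point.
Start: joints at [1.254, 0.3, 1.521, -0, 1.321, -0.067], TCP at [0.136, 0.533, 0.205] pointing down, gripper open.
Joint ranges: [-3.03, 3.03], [-0.79, 2.21], [0.23, 2.52], [-1.04, 4.18], [0, 3.07], [-2.55, 2.55]. Speed limits (rad/s): [2.22, 2.22, 2.57, 3.14, 3.14, 3.14].

INTERFACE

Orientations are given as [roll, pitch, yaw] about the fixed x, y, z axes, in that order (R = Rz(yaw) Ry(pitch) Rx(roll)).
In Python, from station import telemetry, cams, hand_in, nets gives the robot as it stands.
- The arm moves only by the tool move_arm, never from a script. Its argument "increments" is a list of rows, each a list of 4 numbers: the shift along the tool's x, y, z in m, then the turn about the tool's z in rad. In form: [[tx, ty, tz, roll], ...]. A call has 1 to 20 rows; each row shifts and turns the commanded pose from where the row before left it, along the tool's axes as they then stand; what a row does not reach is not made up. A row lasts 1/8 s, in which the tool goes at most 62.5 mm and 10.7 degrees, less where a joint would pass 70% of its speed; a pose out of reach is approached as far as the arm can. A call is refused whole if a number of a shift passes 0.0625 or a number of a turn 0.188, either way. A call with a gripper value outside its range is refused whole. "grip" is the opening, from 0 (shut) to 1 (fully open), set as the call begins (left out, the last holds). The fingers move at their own pace and stop on an object; "force" is the grip in N (left out, the last holds). Time passes only in rows, so rows that do not move let the fingers close. It gives the time, the measured TCP pose, the force, the opening and the grip force at its end, in the units of the state.
- telemetry.get_obs(): the state, without advancing time (a new reading comes with each control period).
- cams.camera(name): name is "scene" or "top" or "wrist"; returns the picture (400x640x3 uint8, blue, green, red); there is no depth.
- cams.camera_model(name): a dict with "intrinsics" (3x3 intrinsics, pixels), "xyz" and "attitude" of the camera in the world; the wrist camera has in their place "T_tool_cam" (4x4, takes a point from camera to tool coordinates, whose origin is the TCP and whose axes are the flange's). Camera axes: x right, y up, looking along -z (the intrinsics and any distortion apply to the point x, -y, -z); pixel columns grow to the right and rows downward; lengths in m; the calibration is good to about 2 mm. A picture is of the moment at which its call begins: read the wrist's pose just before it. camera_model takes no time and is no camera call.
- hand_in(): hands the job in; it is judged then, once.
Trained networks look in the newest picture that a camera, given by its name, has taken for a name from the list of things; names that differ only in an ending like _2 or _b are one class to them, and where a whole thing is asked for, a point or a joint stands for the part that bears it (a point fixed in the world has none). Each returns a list of dicts, best first, with "conf" (0 to 1); they miss things now and then, are a little off and sometimes report something else, mostly with a low value. They report only what shows in the picture. A call takes as long as a camera call.
- nets.search_frame(camera, query): "extent" ([left, top, right, bottom] in pixels, round what is visible of it).
- nets.mark_of(camera, query): "centre" ([column, row] in pixels: a listed point, or the origin of a listed thing).
The state is a dict: "time_s": time; "qpos": joint angles; "joint_vel": joint speeds; "tau": joint torques, N m; "ee_pos": TCP position; "eef_rot": TCP orientation; "force": force on the tool from outside, world axes, zero at the start; "moment": the same for the moment, N m; "grip_width": finger opening in m; "grip_force": force on a finger pad.
Only numpy, scipy, OpenCV 4.12 (cv2) and the standard library are available. Lean on these libraries where they do the work, as an engineer would, in place of code of your own. Each camera call takes 0.05 s, during which the arm holds its last target. There are 200 camera calls.

TASK

The seven-compartment tray of the open pill dispenser has been dropped over its spindle, but it rides up on the steel drive pin. Turn the tray round with a fingertip (there is room in its compartments) until the notch in its rim stands over the pin, then press the tray down until it is fully home, and take your hand away. Do not lift the tray, and leave everything else on the bench where it stands.

Things in the scene. Friction and masses are not known exactly. Their poses are not given: they have to be found in the camera images.
- dispenser: open pill dispenser, fixed to the bench: grey round case 240 mm across, 52 mm high; bowl 224 mm across inside, open on top. Origin under its centre, on the bench, on the tray's turning axis, z up; its control panel (48 mm deep, 120 wide, 40 high) sticks out to its -x, roughly towards the robot. With the tray home, its rim's top is level with the case's edge; at the start it rides 8 mm higher.
- tray: the loose round white tray in the dispenser: 196 mm across its rim, 28 mm high, about 0.26 kg, its hub over the vertical spindle. Origin at the centre of its underside: 24 mm above the bench when home, 32 mm at the start. Its x axis points to its notch, z up. It turns either way without stops under 1 to 3 N at the compartments and stays where it is left.
- hub (a point): centre of the top of the hub, a flat white boss 43 mm across in the middle of the tray, on its axis, 4 mm above the rim's top: 56 mm above the bench when home, 64 mm at the start. Press the tray down here: its carrier is a snug fit on the spindle, takes about 8 N to push down and stays at the height at which it is left. Pressed with the pin under the rim it only cocks on the pin.
- compartment (a point): centre, at the height of the rim's top, of the compartment behind the notch, 58 mm from the axis. Seven equal open-topped compartments lie round the hub, 22 to 83 mm from the axis, middles every 360/7 degrees from this one; each is 48 mm wide here, floor 25 mm below this point. Parted by radial dividers 2.5 mm thick, tops 1 mm below the rim's: a fingertip pushing one turns the tray.
- notch (a point): middle of the mouth of the notch, at the outer edge of the top of the tray's rim, 98 mm from the axis, 4 mm below the hub's top. The notch is a gap 18 mm wide and 12 mm deep, cut right through the 12 mm wide, 3 mm thick rim and open outwards; it is the only gap in the rim. The pin enters freely when it is within about 3 mm (0.03 rad) of the notch's middle.
- pin (a point): tip of the drive pin: an upright steel pin 10 mm across with a half-round top, 98 mm from the same axis, half under the rim's edge, tip 57 mm above the bench. A metal bracket 10 mm square and 7 mm lower backs it on the outside, in the dark gap between tray and case. With the tray home the pin stands in the notch, 5 mm above the rim. A geared motor holds pin and turntable still.
- jar: bystander: white plastic tablet jar with cap, 60 mm across, 85 mm high; origin at the centre of its underside. Stands beside the dispenser.
- amber: bystander: amber pill bottle with white cap, 44 mm across, 80 mm high; origin at the centre of its underside. Stands beside the dispenser.
- carton_flat: bystander: white medicine carton with a band, lying, 60 x 120 x 26 mm; origin at the centre of its underside.
- carton_up: bystander: white medicine carton, standing, 45 x 90 x 65 mm; origin at the centre of its underside.
- tape: bystander: roll of tape lying flat, 90 mm across, 24 mm high, open in the middle; origin at the centre of its underside.
- week_box: bystander: flat pill box with seven little lids, 36 x 152 x 24 mm, behind the dispenser; origin at the centre of its underside.

How it is judged:
By the outcome, as a careful person would: the job done as asked, in the order asked, and still so for the second after the job is handed in, with the robot touching nothing.
It also fails if it takes over 54 s, if anything falls off the work surface, if the arm or the gripper's body presses on something with over 40 N, if the wrist force passes 120 N, or if a joint passes its speed limit or range.

## Working session

There is one attempt and no reset: what is moved stays moved. The work goes in short steps, Python scripts to look and compute and a tool call to move; the robot and the scene stay as the last step left them, time stands still between calls to the robot, and variables do not carry over. Pictures are saved under pics/ and viewed, at most 10 in all, crops included, and the job is handed in when it is done.

Besides the shell and the picture viewer there is one more tool, called after "Request:" as name(argument=value, ...) on one line, values as JSON. move_arm: Moves the arm, as the interface text tells. Its arguments: {"type":"object","properties":{"increments":{"type":"array"},"grip":{"type":"number"},"force":{"type":"number"}},"required":["increments"]}

```bash
mkdir -p pics
cat > h.py <<'E'
import numpy as np, cv2
from scipy.spatial.transform import Rotation as R
from station import telemetry, cams, nets
def pose():
    o=telemetry.get_obs(); T=np.eye(4)
    T[:3,:3]=R.from_euler('xyz',o['eef_rot']).as_matrix(); T[:3,3]=o['ee_pos']; return T
def camT(name,Tt=None):
    m=cams.camera_model(name); K=np.array(m['intrinsics'])
    if 'T_tool_cam' in m: return K,(Tt if Tt is not None else pose())@np.array(m['T_tool_cam']),m
    T=np.eye(4); a=np.array(m['attitude'])
    T[:3,:3]=a if a.shape==(3,3) else R.from_euler('xyz',a).as_matrix(); T[:3,3]=m['xyz']; return K,T,m
def ray(K,T,px):
    d=np.array([(px[0]-K[0,2])/K[0,0],-(px[1]-K[1,2])/K[1,1],-1]); d=T[:3,:3]@d
    return T[:3,3],d/np.linalg.norm(d)
def atz(K,T,px,z):
    o,d=ray(K,T,px); return o+d*(z-o[2])/d[2]
def tri(rs):
    A=sum(np.eye(3)-np.outer(d,d) for o,d in rs); b=sum((np.eye(3)-np.outer(d,d))@o for o,d in rs); return np.linalg.solve(A,b)
E
python3 - <<'E'
from h import *
np.set_printoptions(precision=4,suppress=True)
for c in ['scene','top','wrist']:
    im=cams.camera(c); cv2.imwrite(f'pics/{c}0.png',im)
    m=cams.camera_model(c); print(c,{k:np.array(v).tolist() if not isinstance(v,str) else v for k,v in m.items()})
    K,T,_=camT(c)
    for q,z in [('hub',.064),('notch',.06),('compartment',.06),('pin',.057),('dispenser',0)]:
        r=nets.mark_of(c,q)
        print(q,[(np.round(x['centre'],1),round(x['conf'],2),atz(K,T,x['centre'],z)) for x in r[:3]])
print(telemetry.get_obs())
ims=[cv2.imread(f'pics/{c}0.png') for c in ['scene','top']]
E
```

```text
scene {'intrinsics': [[432.823704037604, 0.0, 322.6770399114578], [0.0, 432.823704037604, 206.62887241465407], [0.0, 0.0, 1.0]], 'xyz': [1.2847303718222396, 0.41177130950969165, 0.5370807644578822], 'attitude': [1.0166890001064157, -0.008174852352295758, 2.0853342289581303]}
hub [(array([340.8, 190.1]), 0.83, array([0.5364, 0.0393, 0.064 ]))]
notch [(array([299.6, 195. ]), 0.89, array([ 0.5949, -0.0317,  0.06  ])), (array([425.7, 234.8]), 0.66, array([0.6016, 0.2551, 0.06  ]))]
compartment [(array([317.6, 195.2]), 0.9, array([0.5758, 0.0027, 0.06  ])), (array([258.7, 212. ]), 0.48, array([ 0.6958, -0.0673,  0.06  ]))]
pin [(array([368.4, 210. ]), 0.55, array([0.571 , 0.1223, 0.057 ]))]
dispenser [(array([340.9, 213.9]), 0.63, array([0.5335, 0.0402, 0.    ])), (array([424.5, 237.8]), 0.51, array([0.5276, 0.2367, 0.    ])), (array([412.6, 251.7]), 0.46, array([0.5862, 0.231 , 0.    ]))]
top {'intrinsics': [[483.5157580586228, 0.0, 328.1410861761758], [0.0, 483.5157580586228, 197.23167791758326], [0.0, 0.0, 1.0]], 'xyz': [0.5140207404188013, 0.04721559496494047, 1.3884326082308958], 'at
[... 581 characters left out ...]
30539165070559, -0.0004917866321679249, -0.0006119709968377407], [-0.0003682363382906054, 0.2735654902269376, -0.9618533084409978, -0.1792167345064293], [0.0, 0.0, 0.0, 1.0]]}
hub []
notch []
compartment []
pin []
dispenser []
{'time_s': 0.9, 'qpos': array([ 1.2544,  0.2999,  1.521 ,  0.    ,  1.3207, -0.0666]), 'joint_vel': array([-0.0002,  0.0021, -0.0009,  0.0001, -0.0007,  0.0012]), 'tau': array([  0.0012, -53.1651, -35.2906,   0.0708,   0.0213,  -0.    ]), 'ee_pos': array([0.136 , 0.5329, 0.2054]), 'eef_rot': array([-3.1416, -0.    ,  2.8918]), 'force': array([ 1.2115, -0.7879,  0.3602]), 'moment': array([ 0.0076, -0.0365, -0.0377]), 'grip_force': 0.0, 'grip_width': 0.09388002043895183}
```

Run:
```python
import cv2,numpy as np
s=cv2.imread('pics/scene0.png')[130:290,190:490]; t=cv2.imread('pics/top0.png')[120:320,200:500]
s=cv2.resize(s,(562,300),interpolation=cv2.INTER_CUBIC);t=cv2.resize(t,(450,300),interpolation=cv2.INTER_CUBIC)
o=np.zeros((600,562,3),np.uint8);o[:300]=s;o[300:,:450]=t;cv2.imwrite('pics/a.png',o)
```

```text
(no output)
```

View pics/a.png

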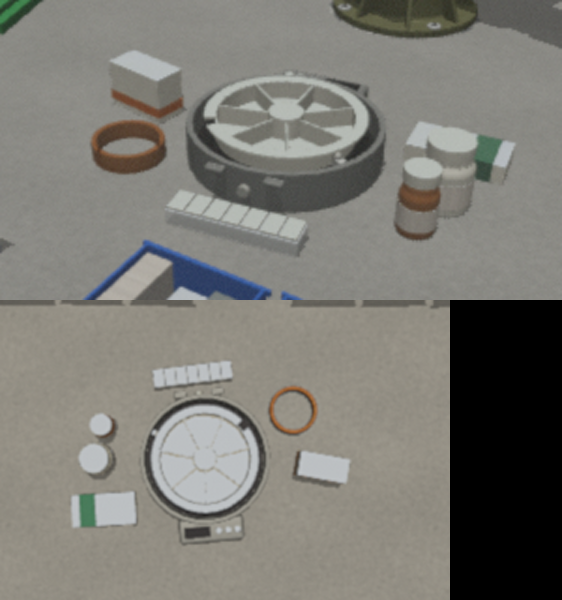

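View pics/top0.png

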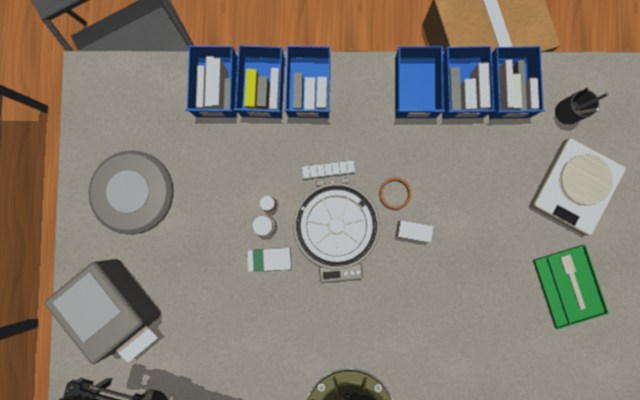

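Top view: the hub is near px (336,225), the notch is upper right near (363,204), and the pin with its bracket is upper left near (302,209). So the tray needs a turn of about +120° CCW. I'm moving the wrist camera over it.

Request:
move_arm(increments=[[-0.0354,-0.0333,-0.0035,0],[-0.0354,-0.0333,-0.0035,0],[-0.0354,-0.0333,-0.0035,0],[-0.0354,-0.0333,-0.0035,0],[-0.0354,-0.0333,-0.0035,0],[-0.0354,-0.0333,-0.0035,0],[-0.0354,-0.0333,-0.0035,0],[-0.0354,-0.0333,-0.0035,0],[-0.0354,-0.0333,-0.0035,0],[-0.0354,-0.0333,-0.0035,0],[-0.0354,-0.0333,-0.0035,0],[-0.0354,-0.0333,-0.0035,0],[-0.0354,-0.0333,-0.0035,0],[0,0,0,0.175],[0,0,0,0.175],[0,0,0,0.175],[0,0,0,0.175],[0,0,0,0.175],[0,0,0,0.175]], grip=0)

```text
time_s: 3.28
ee_pos: [0.4749, -0.0003, 0.251]
eef_rot: [3.141, 0.0, 1.836]
force: [1.4, 0.4, 0.3]
grip_width: 0.0004
grip_force: 0.0
```

Request:
move_arm(increments=[[0,0,0,0.175],[0,0,0,0.175],[0,0,0,0.175],[0,0,0,0.175],[0,0,0,0.175],[0,0,0,0.175],[0,0,0,0.175],[0,0,0,0],[0,0,0,0]])

```text
time_s: 4.4
ee_pos: [0.4749, -0.0003, 0.251]
eef_rot: [3.142, -0.0, 0.621]
force: [-0.4, -0.4, 0.1]
grip_width: 0.0003
grip_force: 0.0
```

```bash
cat > look.py <<'E'
from h import *
import sys
np.set_printoptions(precision=4,suppress=True)
T0=pose(); im=cams.camera('wrist'); cv2.imwrite('pics/'+sys.argv[1]+'.png',im)
K,T,_=camT('wrist',T0); P={}
zz=dict(hub=.064,notch=.06,compartment=.06,pin=.057)
if len(sys.argv)>2: zz=dict(hub=.056,notch=.052,pin=.057)
for q,z in zz.items():
    r=nets.mark_of('wrist',q)
    print(q,[(np.round(x['centre'],1),round(x['conf'],2),atz(K,T,x['centre'],z)) for x in r[:2]])
    if r: P[q]=atz(K,T,r[0]['centre'],z)
for q in P:
    if 'hub' in P and q!='hub': d=P[q]-P['hub']; print(q,'r',np.hypot(*d[:2]),'ang',np.degrees(np.arctan2(d[1],d[0])))
o=telemetry.get_obs(); print(o['time_s'],o['ee_pos'],o['eef_rot'],o['force'],o['grip_width'])
E
python3 look.py w1
```

```text
hub [(array([317.2, 115.6]), 0.68, array([0.5272, 0.0407, 0.064 ]))]
notch [(array([410.1, 109.7]), 0.56, array([ 0.5899, -0.0367,  0.06  ]))]
compartment [(array([374.2, 112.7]), 0.8, array([ 0.5651, -0.0073,  0.06  ]))]
pin [(array([272.3,  26.5]), 0.95, array([0.5719, 0.1285, 0.057 ]))]
notch r 0.09967395768443432 ang -50.95269485573494
compartment r 0.06124485268735793 ang -51.70566024444498
pin r 0.09852071759312304 ang 62.99224363191551
4.65 [ 0.4749 -0.0003  0.2509] [-3.1416  0.      0.618 ] [ 0.6176 -0.7785 -0.687 ] 0.0006815640152446668
```

View pics/w1.png

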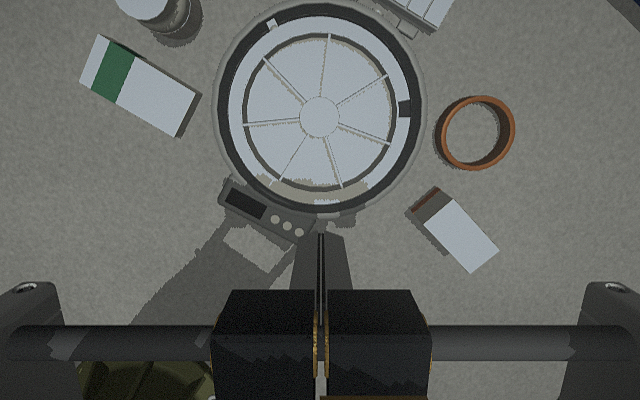

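The wrist view shows the hub at (319,117), the notch at (410,109) and the pin with its bracket at (272,25). I'll take a second wrist view nearer, above the notch's compartment.

Request:
move_arm(increments=[[0.014,0.0115,0.018,-0.057],[0.014,0.0115,0.018,0],[0.014,0.0115,0.018,0],[0.014,0.0115,0.018,0],[0.014,0.0115,0.018,0],[0,0,0,0],[0,0,0,0]])

```text
time_s: 5.52
ee_pos: [0.5651, -0.0026, 0.1616]
eef_rot: [3.141, -0.0, 0.674]
force: [-0.5, -0.4, 0.5]
grip_width: 0.0004
grip_force: 0.0
```

```bash
python3 look.py w2
```

```text
hub [(array([256.5, 201.6]), 0.81, array([0.529 , 0.0385, 0.064 ]))]
notch [(array([368.4, 197.7]), 0.87, array([ 0.5915, -0.0359,  0.06  ]))]
compartment [(array([323.4, 198.4]), 0.77, array([ 0.5665, -0.0056,  0.06  ]))]
pin [(array([202. ,  94.9]), 0.77, array([0.5724, 0.1256, 0.057 ]))]
notch r 0.09718491701092036 ang -49.943216486051234
compartment r 0.05786847453843452 ang -49.625057649832684
pin r 0.09731785731110018 ang 63.52176673917148
5.775 [ 0.5653 -0.0026  0.1617] [ 3.1409 -0.0007  0.6739] [-0.3507  0.9286  0.6986] 0.000634100043843381
```

View pics/w2.png

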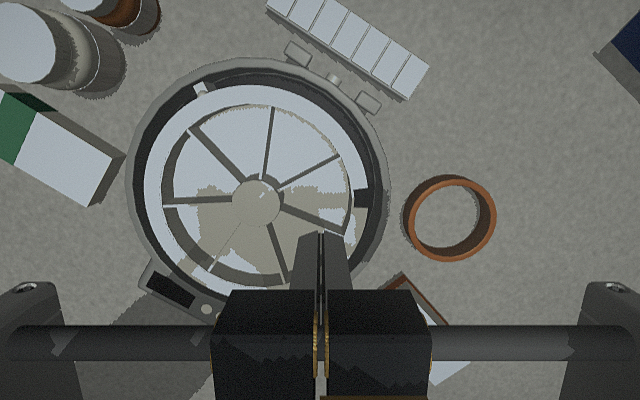

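The second wrist view agrees: hub (257,202), notch (366,197), pin (202,90), and the radii check at 97 and 58 mm. The turn needed is about 113.5°. The fingertip is over the notch's compartment, so I'll lower it in and start the arc.

Request:
move_arm(increments=[[0,0,0.02,-0.05],[0,0,0.02,0],[0,0,0.02,0],[0,0,0.02,0],[0,0,0.02,0],[0,0,0.01,0],[0,0,0.005,0],[0,0,0,0],[0.00383,-0.00013,0,-0.07],[0.00383,-0.00013,0,-0.07],[0.00383,-0.00013,0,-0.07],[0.00383,-0.00013,0,-0.07],[0.00383,-0.00013,0,-0.07],[0.00383,-0.00013,0,-0.07],[0.00383,-0.00013,0,-0.07],[0.00383,-0.00013,0,-0.07]])

```text
time_s: 7.78
ee_pos: [0.5818, 0.0222, 0.0467]
eef_rot: [3.141, 0.001, 1.286]
force: [-2.3, -5.6, 0.7]
grip_width: 0.0004
grip_force: 2.7
```

```bash
python3 look.py w3
python3 - <<'E'
from h import *
s={'hub':[(317.2,115.6),(256.5,201.6)],'notch':[(410.1,109.7),(368.4,197.7)],'pin':[(272.3,26.5),(202,94.9)],'compartment':[(374.2,112.7),(323.4,198.4)]}
m=np.array(cams.camera_model('wrist')['T_tool_cam'])
def TT(p,r):
    T=np.eye(4);T[:3,:3]=R.from_euler('xyz',r).as_matrix();T[:3,3]=p;return T@m
A=TT([.4749,-.0003,.2509],[-3.1416,0,.618]);B=TT([.5653,-.0026,.1617],[3.1409,-.0007,.6739]);K=np.array(cams.camera_model('wrist')['intrinsics'])
for q,(a,b) in s.items(): print(q,tri([ray(K,A,a),ray(K,B,b)]).round(4))
E
```

```text
hub [(array([211.1, 255. ]), 0.6, array([0.5271, 0.0401, 0.064 ]))]
notch []
compartment [(array([457.2, 121.8]), 0.25, array([0.6656, 0.0711, 0.06  ]))]
pin [(array([236.5,  65.9]), 0.79, array([0.5711, 0.1254, 0.057 ]))]
compartment r 0.14192919964834033 ang 12.650648395386195
pin r 0.09604557537617467 ang 62.747432817161865
8.025 [0.5819 0.0227 0.0465] [ 3.1408 -0.      1.2823] [-1.1322 -3.4876  2.598 ] 0.0005763051631159572
hub [0.5268 0.0394 0.0584]
notch [ 0.5905 -0.0384  0.0524]
pin [0.5719 0.1276 0.0542]
compartment [ 0.565  -0.0076  0.0537]
```

View pics/w3.png

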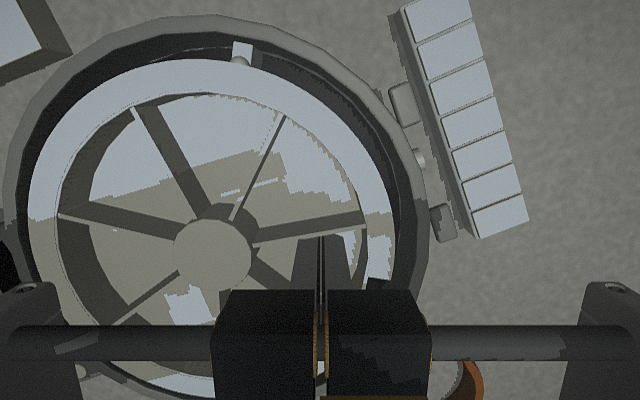

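The finger is in the compartment and bearing on the divider at about 4 N, with the pin at (240,60). Continuing the arc.

Request:
move_arm(increments=[[0.0039,-0.00014,0,-0.07],[0.0039,-0.00014,0,-0.07],[0.0039,-0.00014,0,-0.07],[0.0039,-0.00014,0,-0.07],[0.0039,-0.00014,0,-0.07],[0.0039,-0.00014,0,-0.07],[0.0039,-0.00014,0,-0.07],[0.0039,-0.00014,0,-0.07],[0.0039,-0.00014,0,-0.07],[0.0039,-0.00014,0,-0.07],[0.0039,-0.00014,0,-0.07],[0.0039,-0.00014,0,-0.07],[0.0039,-0.00014,0,-0.07],[0.0039,-0.00014,0,-0.07],[0.0039,-0.00014,0,-0.07],[0.0039,-0.00014,0,-0.07],[0.0039,-0.00014,0,-0.07],[0.0039,-0.00014,0,-0.07],[0.0039,-0.00014,0,-0.07],[0.0039,-0.00014,0,-0.07]])

```text
time_s: 10.52
ee_pos: [0.554, 0.089, 0.0468]
eef_rot: [3.139, 0.003, 2.685]
force: [5.9, 0.6, -0.0]
grip_width: 0.0004
grip_force: 2.4
```

```bash
python3 look.py w4
python3 - <<'E'
from h import *
h=np.array([.5285,.039]); p=pose()[:2,3]-h; print(np.hypot(*p),np.degrees(np.arctan2(p[1],p[0])))
E
```

```text
hub []
notch []
compartment []
pin []
10.775 [0.5534 0.0889 0.0464] [3.1405 0.0012 2.6818] [5.231  1.9087 2.9863] 0.0006286471549597923
0.05573746104344389 63.44854028576905
```

View pics/w4.png

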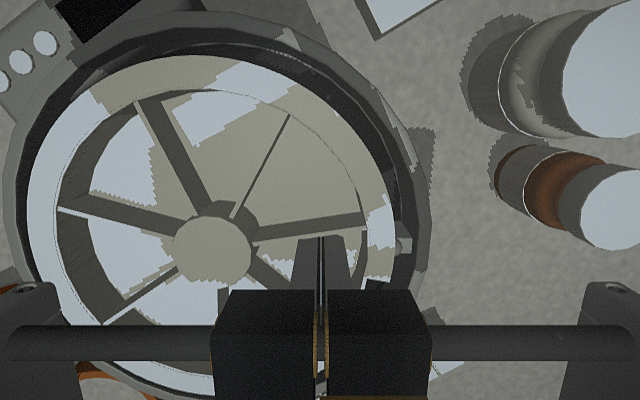

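The tray followed the finger, with the pin bracket now at (403,243). I'll push about 8° more, back off the divider, rise and look.

Request:
move_arm(increments=[[0.0039,-0.00014,0,-0.07],[0.0039,-0.00014,0,-0.07],[0,0,0,0],[-0.004,0,0,0],[-0.004,0,0,0],[0,0,-0.01,0],[-0.004,0,-0.02,0],[-0.01,0,-0.03,0],[-0.01,0,-0.03,0],[-0.01,0,-0.025,0],[0,0,0,0],[0,0,0,0]])

```text
time_s: 12.28
ee_pos: [0.5847, 0.0785, 0.16]
eef_rot: [-3.141, -0.001, 2.824]
force: [-0.3, -0.5, -1.4]
grip_width: 0.0003
grip_force: 0.0
```

```bash
python3 look.py w5
```

```text
hub [(array([255.1, 149.2]), 0.61, array([0.5271, 0.0403, 0.064 ]))]
notch [(array([362.6, 179.9]), 0.96, array([0.5806, 0.1173, 0.06  ]))]
compartment [(array([319.5, 168. ]), 0.64, array([0.5593, 0.0855, 0.06  ]))]
pin [(array([369.7, 164.2]), 0.78, array([0.57 , 0.127, 0.057]))]
notch r 0.0937045228910783 ang 55.229888309036426
compartment r 0.055426778010750126 ang 54.57545530534449
pin r 0.0967581731305608 ang 63.67264470917459
12.525 [0.5851 0.0786 0.1603] [-3.1412 -0.001   2.8239] [-0.5274  0.3414 -0.3005] 0.00047344367959573585
```

View pics/w5.png

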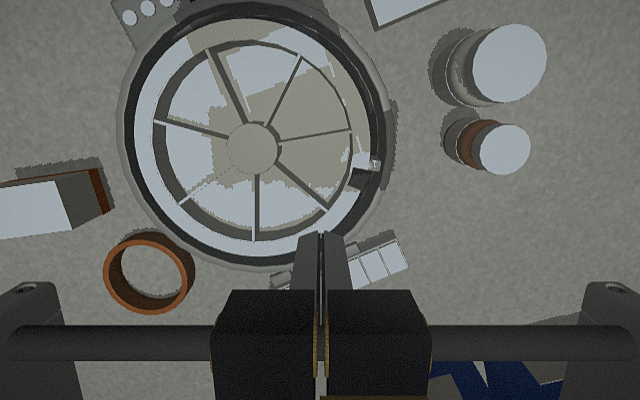

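Notch at (362,180) and pin near (368,163), so about 8.5° remains. I'll go back in, push about 7°, and look again.

Request:
move_arm(increments=[[0.01,0,0.025,0],[0.01,0,0.03,0],[0.01,0,0.03,0],[0.004,0,0.02,0],[0,0,0.01,0],[0.004,0,0,0],[0.004,0,0,0],[0.00335,-0.0001,0,-0.06],[0.00335,-0.0001,0,-0.06],[0,0,0,0],[-0.004,0,0,0],[-0.004,0,0,0],[0,0,-0.01,0],[-0.004,0,-0.02,0],[-0.01,0,-0.03,0],[-0.01,0,-0.03,0],[-0.01,0,-0.025,0],[0,0,0,0],[0,0,0,0]])

```text
time_s: 14.9
ee_pos: [0.5796, 0.0851, 0.16]
eef_rot: [-3.141, -0.001, 2.944]
force: [-0.1, -0.2, -0.6]
grip_width: 0.0006
grip_force: 0.0
```

```bash
python3 look.py w6
python3 - <<'E'
from h import *
im=cv2.imread('pics/w6.png')[110:210,300:420]
cv2.imwrite('pics/w6c.png',cv2.resize(im,(720,600),interpolation=cv2.INTER_CUBIC))
E
```

```text
hub [(array([252.9, 149.4]), 0.65, array([0.5267, 0.0384, 0.064 ]))]
notch [(array([366.2, 182.5]), 0.79, array([0.5736, 0.1258, 0.06  ])), (array([322.5, 163.3]), 0.32, array([0.55  , 0.0922, 0.06  ]))]
compartment [(array([322.8, 164.3]), 0.97, array([0.5509, 0.0923, 0.06  ]))]
pin [(array([366.1, 177.5]), 0.97, array([0.57  , 0.1267, 0.057 ]))]
notch r 0.09910750436207579 ang 61.749984951145336
compartment r 0.05902594108627564 ang 65.86707322786769
pin r 0.09825087930211561 ang 63.85793911608549
15.15 [0.5799 0.0852 0.1603] [-3.1413 -0.001   2.9439] [0.153  0.9998 0.9423] 0.0005027079728042505
```

View pics/w6c.png

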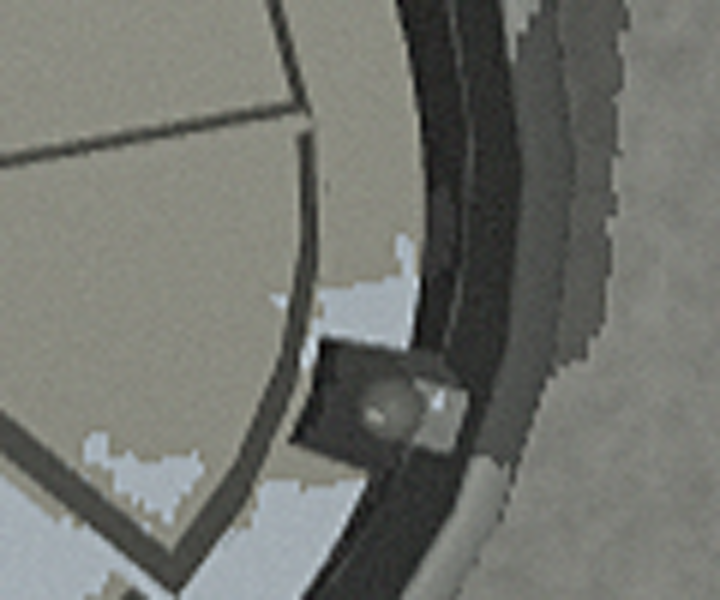

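The pin's round top, crop (392,408), stands inside the notch. The notch corners are at (320,340), (412,350), (290,440) and (378,469). I'll compute the remaining offset.

Run:
```python
from h import *
K,T,_=camT('wrist')
f=lambda p,z: atz(K,T,(300+p[0]/6,110+p[1]/6),z)[:2]
a,b,c,d=[f(p,.06) for p in [(320,340),(412,350),(290,440),(378,469)]]
for z in(.052,.055):
  p=f((392,408),z)
  for h in [np.array([.5267,.0384]),np.array([.5285,.039]),np.array([.528,.0395])]:
    g=lambda v:np.degrees(np.arctan2(*(v-h)[::-1]))
    print('in',g((a+c)/2).round(2),'out',g((b+d)/2).round(2),'pin',g(p).round(2),np.hypot(*(p-h)).round(4))
print(np.linalg.norm(a-c),np.linalg.norm(b-d))
```

```text
in 63.12 out 63.53 pin 62.81 0.099
in 64.03 out 64.33 pin 63.59 0.0977
in 63.57 out 63.93 pin 63.2 0.0974
in 63.12 out 63.53 pin 63.12 0.0984
in 64.03 out 64.33 pin 63.91 0.0971
in 63.57 out 63.93 pin 63.51 0.0969
0.01501771586168565 0.017852372092065215
```

Offset is at most 0.7°, within the 1.7° tolerance, so I'll move over the hub and begin pressing.

Request:
move_arm(increments=[[0.014,-0.0185,0,0],[0.014,-0.0185,0,0],[0.014,-0.0185,0.01,0],[0,0,0.03,0],[0,0,0.03,0],[0,0,0.018,0],[0,0,0.004,0],[0,0,0.002,0],[0,0,0.002,0],[0,0,0.001,0],[0,0,0.001,0],[0,0,0.001,0],[0,0,0,0]])

```text
time_s: 16.77
ee_pos: [0.5285, 0.0389, 0.0627]
eef_rot: [3.141, 0.001, 2.944]
force: [-2.0, 0.2, 5.1]
grip_width: 0.0006
grip_force: 2.9
```

Request:
move_arm(increments=[[0,0,0.001,0],[0,0,0.001,0],[0,0,0.001,0],[0,0,0.001,0],[0,0,0.001,0],[0,0,0.001,0],[0,0,0,0]])

```text
time_s: 17.65
ee_pos: [0.5285, 0.0389, 0.0567]
eef_rot: [3.141, 0.001, 2.944]
force: [-1.2, 0.8, 5.9]
grip_width: 0.0004
grip_force: 3.0
```

Request:
move_arm(increments=[[0,0,0.001,0],[0,0,0.001,0],[0,0,0,0]])

```text
time_s: 18.02
ee_pos: [0.5287, 0.0389, 0.0558]
eef_rot: [3.141, 0.002, 2.944]
force: [-6.7, 0.2, 19.6]
grip_width: 0.0004
grip_force: 9.6
```

Request:
move_arm(increments=[[0,0,0.001,0],[0,0,0,0],[0,0,0,0]])

```text
time_s: 18.4
ee_pos: [0.5288, 0.0389, 0.0556]
eef_rot: [3.141, 0.002, 2.944]
force: [-12.5, -1.1, 29.6]
grip_width: 0.0004
grip_force: 14.7
```

Request:
move_arm(increments=[[0,0,-0.004,0],[0,0,-0.01,0],[0,0,-0.03,0],[-0.02,0,-0.04,0],[-0.03,0.02,-0.02,0],[-0.03,0.03,0,0],[0,0,0,0],[0,0,0,0]])

```text
time_s: 19.4
ee_pos: [0.6159, 0.072, 0.1567]
eef_rot: [-3.141, -0.001, 2.944]
force: [-1.1, -0.1, 0.4]
grip_width: 0.0006
grip_force: 0.0
```

```bash
python3 look.py w7 home
python3 - <<'E'
from h import *
s=cams.camera('scene')[140:260,240:440]; w=cv2.imread('pics/w7.png')
cv2.imwrite('pics/w7c.png',np.vstack([cv2.resize(s,(500,300),interpolation=cv2.INTER_CUBIC),cv2.resize(w[:300],(500,234))]))
E
```

```text
hub [(array([256.1, 103.4]), 0.75, array([0.5281, 0.0361, 0.056 ]))]
notch [(array([374.1, 133.8]), 0.68, array([0.5711, 0.1262, 0.052 ]))]
pin [(array([376.4, 134.1]), 0.85, array([0.5711, 0.1274, 0.057 ]))]
notch r 0.09990005363296585 ang 64.49790030829608
pin r 0.10093292989899688 ang 64.75923779873337
19.6 [0.6161 0.0718 0.1573] [3.1416 0.0003 2.9433] [ 0.3668  0.1663 -0.3308] 0.0004137972666432731
```

View pics/w7c.png

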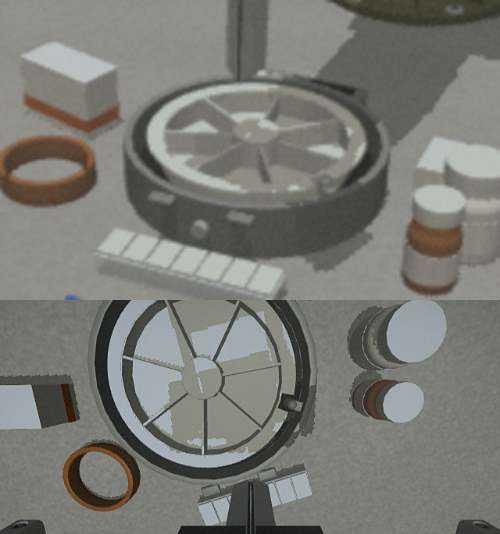

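The pin stands in the notch (wrist (375,134)), the rim is level with the case edge, and the bystanders look undisturbed. The press bottomed firmly at a hub height of about 56 mm and the hand is clear, so I'll hand in.

```bash
python3 -c "
from station import hand_in
print(hand_in())"
```

```text
the job is handed in; nothing more can be done
None
```

The tray was turned about 114° until its notch stood over the pin, then pressed down until it stopped at the home height (hub about 56 mm above the bench). The hand is clear, nothing else looks to have moved, and the job was handed in at about 20 s.

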